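# Pack the tasting kit: find the loaded box by its weight and pack it in layers

## Robot

A 7-joint arm with a two-finger parallel gripper is mounted at the origin on a cart in front of the work surface, level with it; the furniture and walls round the work are solid. World frame = base frame: x ahead of the robot, y to its left, z up, the work surface at z = 0. Lengths are in m, angles in rad, forces in N, time in s.
With the tool pointing down it reaches from about 0.425 to 0.825 m from the base axis. Payload 3.6 kg.
Tool frame: the origin (TCP) lies at the centre of the arm's flange, where the gripper is bolted on; the fingertips stand 186 mm ahead of it and the grasp point (between the pads) lies 167 mm ahead of it; z points along the fingers, y is the line along which they close (so a half turn about z gives the same grasp; the last joint's range is limited). The gripper opens to 93 mm and grips with 3 to 60 N. Pads are 15 mm wide; open, the fingers measure 128 mm over their backs; the gripper's body (75 mm by 188 mm) begins 65 mm behind the grasp point.
Start: joints at [-1.359, 0.615, -0.013, 1.423, 0.008, 1.103, -0.04], TCP at [0.153, 0.632, 0.405] pointing down, gripper open.
Joint ranges: [-3.12, 3.12], [-0.3, 2.06], [-1.34, 1.32], [0.26, 2.42], [-1.36, 4.5], [0.01, 1.98], [-2.84, 2.84]. Speed limits (rad/s): [2.79, 2.79, 3.14, 3.14, 3.14, 3.14, 3.14].

## Interface

Orientations are given as a unit quaternion [x, y, z, w].
In Python, from bench import readout, eyes, order, nets gives the robot as it stands.
- The arm moves only by the shell command python3 -m pendant 'ROWS' [OPENING] [FORCE]. ROWS is a JSON object of lists of equal length, an entry for each row: "dp": the shift along the tool's x, y, z in cm, a list of three; "spin": the turn about the tool's z in rad. In form: {"dp": [[x, y, z], ...], "spin": [spin, ...]}. A call has 1 to 12 rows; each row shifts and turns the commanded pose from where the row before left it, along the tool's axes as they then stand; what a row does not reach is not made up. A row lasts 1/8 s, in which the tool goes at most 62.5 mm and 10.7 degrees, less where a joint would pass 70% of its speed; a pose out of reach is approached as far as the arm can. A call is refused whole if a number of a shift passes 6.25 or a number of a turn 0.188, either way. A call with a gripper value outside its range is refused whole. OPENING is the finger opening in cm, from 0 to 9.3, set as the call begins (- or left out, the last holds). The fingers move at their own pace and stop on an object; FORCE is the grip in N (left out, the last holds). Time passes only in rows, so rows that do not move let the fingers close. It gives the time, the measured TCP pose, the force, the opening and the grip force at its end, in the units of the state.
- readout.observe(): the state, without advancing time (a new reading comes with each control period).
- eyes.snapshot(name): name is "side" or "top"; returns the picture (400x640x3 uint8, red, green, blue); there is no depth.
- eyes.camera_model(name): a dict with "camera_matrix" (3x3 intrinsics, pixels), "rvec" (rotation vector, rad) and "tvec" (3), from world to camera coordinates, as OpenCV has them. Camera axes: x right, y down, z forward; pixel columns grow to the right and rows downward; lengths in m; the calibration is good to about 2 mm. A picture is of the moment at which its call begins. camera_model takes no time and is no camera call.
- order.hand_in(): hands the job in; it is judged then, once.
Trained networks look in the newest picture that a camera, given by its name, has taken for a name from the list of things; names that differ only in an ending like _2 or _b are one class to them, and where a whole thing is asked for, a point or a joint stands for the part that bears it (a point fixed in the world has none). Each returns a list of dicts, best first, with "score" (0 to 1); they miss things now and then, are a little off and sometimes report something else, mostly with a low value. They report only what shows in the picture. A call takes as long as a camera call. They do not tell look-alikes from the thing itself.
- nets.find_in(camera, query): "bbox" ([left, top, right, bottom] in pixels, round what is visible of it).
The state is a dict: "time": time; "q": joint angles; "dq": joint speeds; "tau": joint torques, N m; "ee_pos": TCP position; "ee_rot": TCP orientation; "force": force on the tool from outside, world axes, zero at the start; "torque": the same for the moment, N m; "finger_gap": finger opening in m; "finger_force": force on a finger pad.
Only numpy, scipy, OpenCV 4.12 (cv2) and the standard library are available. Lean on these libraries where they do the work, as an engineer would, in place of code of your own. Each camera call takes 0.05 s, during which the arm holds its last target. There are 200 camera calls.

## Task

Pack the tasting kit into the crate: of the three closed wooden boxes that look alike only one is loaded, so lift them to find the clearly heavier one and seat it fully home on the crate's floor between the two rails. Then lay the divider board, fin up, level on the crate's corner posts above it, and stand the stoneware beaker upright on the board beside the fin. Keep everything upright and set it down rather than drop it; leave the two empty boxes standing on the chest outside the crate and all the other things where they are.

Things in the scene. Friction and masses are not known exactly. Their poses are not given: they have to be found in the camera images.
- box_a_mid (a point): Centre, 35 mm up, of one of three identical shut wooden boxes (brass hasp, hinges): 114 mm long (its x), 58 wide (y), 70 high (z up), lid does not open. One of them, another each time, is loaded: 0.5 to 0.8 kg, load in the middle. The two empty ones: 0.15 to 0.22 kg. No outward sign tells which.
- box_b_mid (a point): Centre, 35 mm up, of one of three identical shut wooden boxes (brass hasp, hinges): 114 mm long (its x), 58 wide (y), 70 high (z up), lid does not open. One of them, another each time, is loaded: 0.5 to 0.8 kg, load in the middle. The two empty ones: 0.15 to 0.22 kg. No outward sign tells which.
- box_c_mid (a point): Centre, 35 mm up, of one of three identical shut wooden boxes (brass hasp, hinges): 114 mm long (its x), 58 wide (y), 70 high (z up), lid does not open. One of them, another each time, is loaded: 0.5 to 0.8 kg, load in the middle. The two empty ones: 0.15 to 0.22 kg. No outward sign tells which.
- crate: Open light-wood packing crate, fixed to the chest: outside 146 mm (its x) by 172 mm (its y), 102 mm high; walls 9 mm, inside 128 mm (x) by 154 mm (y). Origin: centre of its underside, on the chest; z up.
- crate_seat (a point): Middle of the crate's inner floor, 10 mm above the chest, axes as the crate's. Two floor rails, 14 mm high and 90 mm long, run along x, 66 mm apart (inner faces at y = +/-33 mm). The box sits on the floor between them, its length along x, either way round: 4 mm play to each rail, 7 mm to each end wall.
- crate_posts (a point): Crate's middle at the height of its four corner posts' tops, 85 mm above the chest, axes as the crate's. The posts, 16 mm square, fill the inner corners and end 5 mm above a seated box and 17 mm below the rim. The divider's underside rests on them, its upper side then 91 mm above the chest.
- divider_grip (a point): Divider's grip point, in the middle of its fin, 34 mm above the underside. Plywood board 118 mm (its x) by 144 (y) by 6; fin on top, in the middle: 12 mm thick (y), 84 long (x; low feet to 100), top 52 mm above the underside; 0.13 to 0.21 kg. Starts flat on the chest, fin up. Fits the crate, x along its x, either way round, 5 mm play all round.
- beaker_mid (a point): Centre, 40 mm up, of the round stoneware beaker with a dark band, standing upright: 62 mm across from 22 mm up to the rim, foot 50 mm, 80 mm high, open top, 0.14 to 0.22 kg. On the divider it fits on either side of the fin, its axis 37 to 49 mm (best 43) from the fin's middle along the crate's y, within 35 mm of the crate's middle along x.
- stopper: Metal bottle stopper standing on its crown, 31 mm across, 56 mm high, origin under its centre; a bystander among the boxes, leave it.
- tasting_glass: Empty tasting glass, 64 mm across, 155 mm high, origin under its foot; a bystander behind the boxes, leave it.
- gift_box: Maroon card gift box, 71 x 120 mm, 75 mm high, origin under its centre; a bystander at the right, leave it.
Mind the look-alikes: they are no part of the job. What is shaped like the part that bears beaker_mid but turquoise is not meant.

How it is judged:
By the outcome, as a careful person would: the job done as asked, in the order asked, and still so for the second after the job is handed in, with the robot touching nothing.
It also fails if it takes over 72 s, if anything falls off the work surface, if the arm or the gripper's body presses on something with over 40 N, if the wrist force passes 120 N, or if a joint passes its speed limit or range.

## Working session

There is one attempt and no reset: what is moved stays moved. The work goes in short steps, Python scripts to look and compute and a shell command to move; the robot and the scene stay as the last step left them, time stands still between calls to the robot, and variables do not carry over. Pictures are saved under pics/ and viewed, at most 10 in all, crops included, and the job is handed in when it is done.

```bash
ls; mkdir -p pics; cat > h.py <<'E'
import numpy as np, cv2
from bench import readout, eyes, order, nets
def cam(n):
    m=eyes.camera_model(n); K=np.array(m["camera_matrix"],float); R=cv2.Rodrigues(np.array(m["rvec"],float))[0]; t=np.array(m["tvec"],float).ravel(); return K,R,t
def unproj(n,uv,z):
    K,R,t=cam(n); d=R.T@np.linalg.solve(K,[uv[0],uv[1],1.]); c=-R.T@t; return c+d*(z-c[2])/d[2]
def proj(n,P):
    K,R,t=cam(n); p=(K@(R@np.atleast_2d(P).T+t[:,None])).T; return p[:,:2]/p[:,2:]
def snap(n,f):
    im=eyes.snapshot(n); cv2.imwrite(f,cv2.cvtColor(im,cv2.COLOR_RGB2BGR)); return im
E
python3 - <<'E'
from h import *
for n in("top","side"):
    snap(n,f"pics/{n}0.png"); K,R,t=cam(n); print(n,K.round(0).tolist(),(-R.T@t).round(3),R.round(2).tolist())
    for q in("box_a_mid","crate","divider_grip","beaker_mid","stopper","tasting_glass","gift_box"):
        print(q,[(np.round(d["bbox"]).astype(int).tolist(),round(d["score"],2)) for d in nets.find_in(n,q)][:4])
s=readout.observe();print(s["time"],s["ee_pos"],s["ee_rot"],s["force"],s["finger_gap"])
E
```

```text
pics
top [[414.0, 0.0, 321.0], [0.0, 414.0, 193.0], [0.0, 0.0, 1.0]] [ 0.373 -0.051  1.33 ] [[0.01, -1.0, -0.0], [-0.99, -0.01, -0.15], [0.15, 0.01, -0.99]]
box_a_mid [([203, 164, 230, 201], 0.55)]
crate [([286, 136, 352, 198], 0.9)]
divider_grip [([363, 216, 411, 258], 0.85)]
beaker_mid [([291, 222, 314, 242], 0.72), ([331, 209, 347, 228], 0.7)]
stopper [([190, 228, 213, 267], 0.67), ([257, 184, 266, 194], 0.41)]
tasting_glass [([234, 136, 258, 167], 0.67)]
gift_box [([429, 157, 474, 181], 0.73)]
side [[372.0, 0.0, 322.0], [0.0, 372.0, 203.0], [0.0, 0.0, 1.0]] [0.357 0.952 0.596] [[-0.97, -0.22, 0.03], [-0.12, 0.43, -0.9], [0.19, -0.88, -0.44]]
box_a_mid [([245, 263, 304, 307], 0.79)]
crate [([259, 184, 327, 246], 0.75)]
divider_grip [([348, 192, 391, 219], 0.76)]
beaker_mid [([330, 289, 390, 331], 0.69), ([347, 216, 369, 250], 0.62), ([341, 203, 360, 227], 0.59)]
stopper [([293, 245, 306, 270], 0.76)]
tasting_glass [([241, 211, 267, 272], 0.89)]
gift_box [([310, 159, 337, 184], 0.9)]
0.8 [0.1530923  0.63169153 0.40476973] [ 1.18577710e-01  9.92944775e-01 -9.67146527e-06 -2.92934960e-05] [0.9597214  0.53174855 0.44141278] 0.09317155150364725
```

View pics/top0.png

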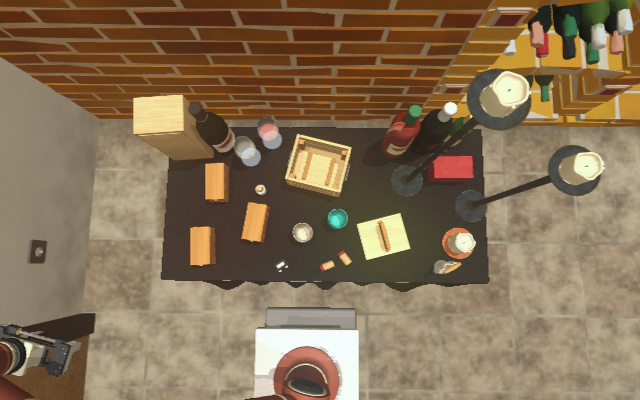

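View pics/side0.png

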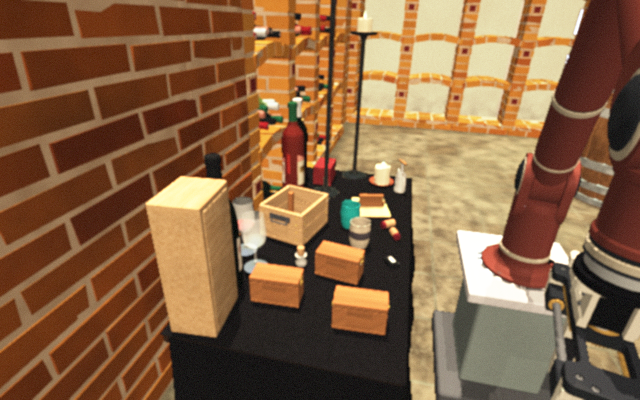

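Top view: boxes at about (217,183), (255,223) and (202,246). The pale beaker is at (303,232), its turquoise look-alike at (337,218), the crate at (318,165) and the divider at (383,236). I'll fit the silhouettes of the known shapes.

```bash
cat > fit.py <<'E'
from h import *
from scipy.optimize import minimize
S=4
def cub(lx,ly,z0,z1): return np.array([[a*lx/2,b*ly/2,z] for a in(-1,1) for b in(-1,1) for z in(z0,z1)])
def ring(r,z): a=np.linspace(0,2*np.pi,40); return np.c_[r*np.cos(a),r*np.sin(a),0*a+z]
SH={"box":[cub(.114,.058,0,.07)],"crate":[cub(.146,.172,0,.102)],"div":[cub(.118,.144,0,.006),cub(.084,.012,.006,.052)],
"beaker":[np.r_[ring(.025,0),ring(.031,.022)],np.r_[ring(.031,.022),ring(.031,.08)]]}
def pts(V,p,z=0):
    c,s=np.cos(p[2]),np.sin(p[2]); return np.c_[V[:,0]*c-V[:,1]*s+p[0],V[:,0]*s+V[:,1]*c+p[1],V[:,2]+z]
def hulls(n,k,p,z=0): return [cv2.convexHull(proj(n,pts(V,p,z)).astype(np.float32)) for V in SH[k]]
def seg(im,uv,r,thr):
    u,v=map(int,uv); a,b=max(u-r,0),max(v-r,0); c=im[b:v+r,a:u+r].max(2)
    c=cv2.resize(c,None,fx=S,fy=S,interpolation=cv2.INTER_CUBIC)
    m=(c>thr).astype(np.uint8); m=cv2.morphologyEx(m,cv2.MORPH_CLOSE,np.ones((17,17)))
    _,l=cv2.connectedComponents(m); k=l[(v-b)*S,(u-a)*S]
    return (l==k).astype(np.uint8),(a,b)
def fit(im,n,k,uv,r=40,thr=90,z=0,yaws=None,zc=.04):
    m,o=seg(im,uv,r,thr)
    def cost(p):
        q=np.zeros_like(m)
        for h in hulls(n,k,p,z): cv2.fillConvexPoly(q,np.round(((h+.5-np.array(o,np.float32))*S-.5)*16).astype(np.int32),1,shift=4)
        return -(q&m).sum()/max((q|m).sum(),1)
    p0=unproj(n,uv,zc+z)[:2]; best=None
    for y in (yaws if yaws is not None else np.arange(-1.5,1.6,.3)):
        s=minimize(cost,[*p0,y],method="Nelder-Mead",options=dict(initial_simplex=[[*p0,y],[p0[0]+.02,p0[1],y],[p0[0],p0[1]+.02,y],[*p0,y+.2]],xatol=1e-4,fatol=1e-5))
        if best is None or s.fun<best.fun: best=s
    return best.x,-best.fun
E
cat > m.py <<'E'
from fit import *
im=cv2.cvtColor(cv2.imread("pics/top0.png"),cv2.COLOR_BGR2RGB)
big=cv2.resize(im[110:285,160:440],None,fx=2.85,fy=2.85,interpolation=cv2.INTER_CUBIC)[:,:,::-1].copy()
for nm,k,uv,y in(("b1","box",(217,183),None),("b2","box",(255,223),None),("b3","box",(202,246),None),("crate","crate",(330,176),np.arange(-.6,.7,.2)),("div","div",(383,236),np.arange(-.6,.7,.2)),("beaker","beaker",(303,232),[0])):
    p,f=fit(im,"top",k,uv,r=50 if k in("crate","div") else 30,yaws=y,thr=80); print(nm,p.round(4).tolist(),round(f,3))
    for h in hulls("top",k,p): cv2.polylines(big,[np.round((h+.5-[160,110])*2.85-.5).astype(int)],True,(255,0,255),1)
cv2.imwrite("pics/fit0.png",big)
E
python3 m.py
```

```text
b1 [0.6399, 0.4055, -0.7802] -0.0
b2 [0.5499, 0.2638, -2.2333] -0.0fit.py:22: RuntimeWarning: overflow encountered in scalar negative
  return -(q&m).sum()/max((q|m).sum(),1)
Traceback (most recent call last):
  File "m.py", line 5, in <module>
    p,f=fit(im,"top",k,uv,r=50 if k in("crate","div") else 30,yaws=y,thr=80); print(nm,p.round(4).tolist(),round(f,3))
        ~~~^^^^^^^^^^^^^^^^^^^^^^^^^^^^^^^^^^^^^^^^^^^^^^^^^^^^^^^^^^^^^^^^^
  File "fit.py", line 25, in fit
    s=minimize(cost,[*p0,y],method="Nelder-Mead",options=dict(initial_simplex=[[*p0,y],[p0[0]+.02,p0[1],y],[p0[0],p0[1]+.02,y],[*p0,y+.2]],xatol=1e-4,fatol=1e-5))
  File "fit.py", line 21, in cost
    for h in hulls(n,k,p,z): cv2.fillConvexPoly(q,np.round(((h+.5-np.array(o,np.float32))*S-.5)*16).astype(np.int32),1,shift=4)
             ~~~~~^^^^^^^^^
  File "fit.py", line 10, in hulls
    def hulls(n,k,p,z=0): return [cv2.convexHull(proj(n,pts(V,p,z)).astype(np.float32)) for V in SH[k]]
                                                 ~~~~^^^^^^^^^^^^^^
  File "h.py", line 8, in proj
    K,R,t=cam(n); p=(K@(R@np.atleast_2d(P).T+t[:,None])).T; return p[:,:2]/p[:,2:]
          ~~~^^^
  File "h.py", line 4, in cam
    m=eyes.camera_model(n); K=np.array(m["camera_matrix"],float); R=cv2.Rodrigues(np.array(m["rvec"],float))[0]; t=np.array(m["tvec"],float).ravel(); return K,R,t
ValueError: time passes only in moves, steps and waits
```

```bash
sed -i 's/^import numpy as np, cv2/import numpy as np, cv2, functools/; s/^def cam(n)/@functools.lru_cache\ndef cam(n)/' h.py; sed -i 's/return -(q&m).sum()/return -float((q\&m).sum())/; s/max((q|m).sum(),1)/max(float((q|m).sum()),1)/' fit.py; python3 m.py
```

```text
b1 [0.6033, 0.2891, 0.0443] 0.968
b2 [0.4778, 0.1613, -0.1354] 0.935
b3 [0.4025, 0.3239, 0.0587] 0.943
crate [0.6564, -0.0339, -0.2383] 0.941
div [0.4395, -0.2433, 0.2566] 0.923
beaker [0.4463, 0.0125, 0.0926] 0.961
```

View pics/fit0.png

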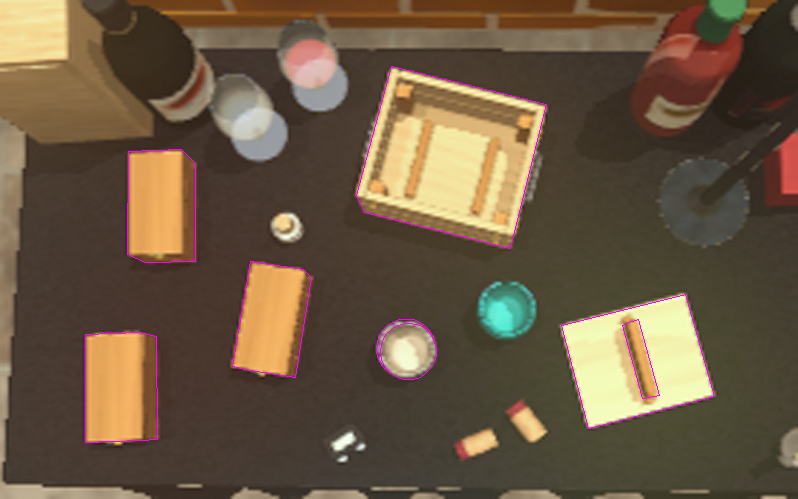

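The outlines match the boxes, crate, pale beaker and board closely. Next, a planning helper, then the nearest box.

```bash
cat > go.py <<'E'
# go.py x y zgrasp psi : needed spin, then shift along tool axes (after the spin) in cm
from h import *; import sys
from scipy.spatial.transform import Rotation as Ro
def state():
    s=readout.observe(); R=Ro.from_quat(s["ee_rot"]).as_matrix(); return s,R,np.arctan2(-R[0,1],R[1,1])
if __name__=="__main__":
    s,R,psi=state(); x,y,z,p=map(float,sys.argv[1:5])
    sp=(psi-p+np.pi/2)%np.pi-np.pi/2
    R2=R@Ro.from_euler("z",sp).as_matrix(); d=np.array([x,y,z+.167])-s["ee_pos"]
    print("t",round(s["time"],2),"q7",round(s["q"][6],2),"psi",round(psi,3),"spin",round(sp,3),"dp after spin",(R2.T@d*100).round(2),"tilt",R[2].round(3),"F",np.round(s["force"],2),"gap",round(s["finger_gap"],4))
E
python3 go.py .4025 .3239 .05 .0587
python3 -c "
from h import *
print(unproj('top',(250.5,157),0),unproj('top',(260,190),.04),unproj('top',(407,181),0),unproj('top',(470,206),0))"
```

```text
t 0.8 q7 -0.04 psi -0.238 spin -0.296 dp after spin [-23.09 -32.19  18.78] tilt [ 0. -0. -1.] F [0.96 0.53 0.44] gap 0.0932
[0.69519644 0.19056976 0.        ] [0.57884806 0.14940072 0.04      ] [ 0.61967832 -0.32385583  0.        ] [ 0.53945025 -0.52576495  0.        ]
```

```bash
python3 -m pendant '{"dp":[[0,0,0],[0,0,0],[-2.9,-4.0,1.5],[-2.9,-4.0,1.5],[-2.9,-4.0,1.5],[-2.9,-4.0,1.5],[-2.9,-4.0,1.5],[-2.9,-4.0,1.5],[-2.9,-4.1,1.5],[-2.8,-4.1,1.5],[0,0,0],[0,0,0]],"spin":[-0.148,-0.148,0,0,0,0,0,0,0,0,0,0]}' 9.3 30; python3 go.py .4025 .3239 .05 .0587
```

```text
time: 2.3
ee_pos: [0.4023, 0.3243, 0.285]
ee_rot: [-0.029, 1.0, 0.001, 0.0]
force: [-0.6, -0.4, 0.6]
finger_gap: 0.093
finger_force: 0.0
t 2.3 q7 0.82 psi 0.058 spin -0.0 dp after spin [-0.01 -0.05  6.8 ] tilt [-0.     0.001 -1.   ] F [-0.59 -0.36  0.65] gap 0.093
```

```bash
python3 -m pendant '{"dp":[[0,0,3],[0,0,2.5],[0,0,1.3],[0,0,0]],"spin":[0,0,0,0]}' && python3 -m pendant '{"dp":[[0,0,0],[0,0,0],[0,0,0],[0,0,0],[0,0,-0.5],[0,0,-1],[0,0,-0.5],[0,0,0],[0,0,0],[0,0,0]],"spin":[0,0,0,0,0,0,0,0,0,0]}' 0 30; python3 go.py .4025 .3239 .05 .0587
```

```text
time: 2.8
ee_pos: [0.4017, 0.3246, 0.2164]
ee_rot: [-0.03, 1.0, -0.0, -0.001]
force: [0.1, 0.2, -0.5]
finger_gap: 0.093
finger_force: 0.0
time: 4.05
ee_pos: [0.4023, 0.3236, 0.2365]
ee_rot: [-0.029, 1.0, -0.0, -0.0]
force: [-0.3, -0.2, -1.2]
finger_gap: 0.0578
finger_force: 30.0
t 4.05 q7 0.81 psi 0.058 spin -0.0 dp after spin [-0.02  0.03  1.95] tilt [ 0.001 -0.    -1.   ] F [-0.35 -0.22 -1.2 ] gap 0.0578
```

Empty (about 1.2 N). Setting it back and going to the next box.

```bash
python3 -m pendant '{"dp":[[0,0,1],[0,0,0.7],[0,0,0.3],[0,0,0]],"spin":[0,0,0,0]}' && python3 -m pendant '{"dp":[[0,0,0],[0,0,0],[0,0,0],[0,0,-3.5],[0,0,-3.5],[0,0,0]],"spin":[0,0,0,0,0.097,0.097]}' 9.3 30; python3 go.py .4778 .1613 .12 -.1354
```

```text
time: 4.55
ee_pos: [0.402, 0.3234, 0.2172]
ee_rot: [-0.029, 1.0, -0.001, -0.001]
force: [-2.4, -1.9, 6.0]
finger_gap: 0.058
finger_force: 30.0
time: 5.3
ee_pos: [0.4032, 0.3243, 0.2892]
ee_rot: [0.07, 0.998, 0.002, 0.002]
force: [0.3, -0.4, -0.8]
finger_gap: 0.0934
finger_force: 0.0
t 5.3 q7 0.68 psi -0.139 spin -0.004 dp after spin [ -9.59 -15.14   0.19] tilt [-0.004  0.005 -1.   ] F [ 0.34 -0.38 -0.76] gap 0.0934
```

```bash
python3 -m pendant '{"dp":[[-2.4,-3.8,0],[-2.4,-3.8,0],[-2.4,-3.8,0],[-2.4,-3.7,0],[0,0,0],[0,0,3],[0,0,2.7],[0,0,1.4],[0,0,0]],"spin":[0,0,0,0,0,0,0,0,0]}' && python3 -m pendant '{"dp":[[0,0,0],[0,0,0],[0,0,0],[0,0,0],[0,0,-0.5],[0,0,-1],[0,0,-0.5],[0,0,0],[0,0,0],[0,0,0]],"spin":[0,0,0,0,0,0,0,0,0,0]}' 0 30; python3 go.py .4778 .1613 .05 -.1354
```

```text
time: 6.42
ee_pos: [0.4767, 0.1617, 0.215]
ee_rot: [0.067, 0.998, -0.0, -0.001]
force: [0.4, 0.5, 0.3]
finger_gap: 0.0929
finger_force: 0.0
time: 7.68
ee_pos: [0.477, 0.161, 0.2355]
ee_rot: [0.068, 0.998, -0.0, -0.0]
force: [1.1, 0.1, -1.5]
finger_gap: 0.0579
finger_force: 29.9
t 7.67 q7 1.0 psi -0.136 spin -0.0 dp after spin [-0.08  0.04  1.85] tilt [ 0.001 -0.    -1.   ] F [ 1.07  0.12 -1.54] gap 0.0579
```

Also empty, so box 1 (0.603, 0.289) must be the loaded one; I'll confirm on lifting.

```bash
python3 -m pendant '{"dp":[[0,0,1],[0,0,0.7],[0,0,0.3],[0,0,0]],"spin":[0,0,0,0]}' && python3 -m pendant '{"dp":[[0,0,0],[0,0,0],[0,0,0],[0,0,-4],[0,0,-4.5],[0,0,0]],"spin":[0,0,0,0,-0.09,-0.09]}' 9.3 30; python3 go.py .6033 .2891 .135 .0443
```

```text
time: 8.18
ee_pos: [0.4766, 0.1609, 0.2162]
ee_rot: [0.068, 0.998, -0.0, -0.001]
force: [-2.6, -1.9, 6.7]
finger_gap: 0.058
finger_force: 30.0
time: 8.93
ee_pos: [0.4782, 0.1616, 0.3039]
ee_rot: [-0.024, 1.0, 0.001, 0.004]
force: [-1.2, -0.8, -0.4]
finger_gap: 0.0931
finger_force: 0.0
t 8.93 q7 1.14 psi 0.047 spin 0.003 dp after spin [-13.06  12.19   0.31] tilt [-0.007  0.002 -1.   ] F [-1.18 -0.78 -0.44] gap 0.0931
```

```bash
python3 -m pendant '{"dp":[[-3.3,3.0,0],[-3.3,3.1,0],[-3.3,3.1,0],[-3.1,3.0,0],[0,0,0],[0,0,3.5],[0,0,3.3],[0,0,1.8],[0,0,0]],"spin":[0,0,0,0,0,0,0,0,0]}' && python3 -m pendant '{"dp":[[0,0,0],[0,0,0],[0,0,0],[0,0,0],[0,0,-0.5],[0,0,-1],[0,0,-0.5],[0,0,0],[0,0,0],[0,0,0]],"spin":[0,0,0,0,0,0,0,0,0,0]}' 0 40; python3 go.py .6564 -.0339 .2 -.2383
```

```text
time: 10.05
ee_pos: [0.601, 0.2879, 0.2134]
ee_rot: [-0.022, 1.0, -0.001, -0.002]
force: [0.5, 0.1, 0.2]
finger_gap: 0.0931
finger_force: 0.0
time: 11.3
ee_pos: [0.6014, 0.2886, 0.2344]
ee_rot: [-0.022, 1.0, -0.0, -0.0]
force: [-0.2, 0.5, -6.7]
finger_gap: 0.0578
finger_force: 40.0
t 11.3 q7 1.05 psi 0.044 spin 0.283 dp after spin [-12.94 -30.05 -13.25] tilt [ 0.001 -0.    -1.   ] F [-0.21  0.52 -6.73] gap 0.0578
```

Heavy (6.7 N), so this is the loaded box. Lifting above the glass and carrying it to the crate.

```bash
python3 -m pendant '{"dp":[[0,0,-3],[0,0,-5],[0,0,-5],[0,0,-4],[0,0,0],[-2.1,-5.0,0],[-2.1,-5.0,0],[-2.1,-5.0,0],[-2.1,-5.0,0],[-2.1,-5.0,0],[-2.2,-5.0,0],[0,0,0]],"spin":[0,0,0.1,0.1,0.083,0,0,0,0,0,0,0]}' && python3 go.py .6564 -.0339 .17 -.2383
```

```text
time: 12.8
ee_pos: [0.6539, -0.0419, 0.4041]
ee_rot: [0.125, 0.992, -0.004, 0.0]
force: [-0.3, -0.2, -6.8]
finger_gap: 0.0575
finger_force: 40.0
t 12.8 q7 1.33 psi -0.251 spin -0.013 dp after spin [-0.05  0.9   6.71] tilt [-0.001 -0.009 -1.   ] F [-0.33 -0.18 -6.76] gap 0.0575
```

```bash
python3 - <<'E'
from fit import *; from go import state
im=snap("side","pics/s1.png"); im2=snap("top","pics/t1.png"); s,R,psi=state(); print(s["ee_pos"],psi)
c=s["ee_pos"]-np.array([0,0,.167+.047]); 
a=cv2.resize(im[120:280,230:400],None,fx=3,fy=3)[:,:,::-1].copy()
b=cv2.resize(im2[90:250,240:400],None,fx=3,fy=3)[:,:,::-1].copy()
for img,n,o in((a,"side",(230,120)),(b,"top",(240,90))):
    for k,p,z,col in(("box",[c[0]+.0018,c[1]-.0005,psi],c[2],(255,0,255)),("crate",[.6564,-.0339,-.2383],0,(0,255,0))):
        for h in hulls(n,k,p,z): cv2.polylines(img,[np.round((h+.5-np.array(o))*3-.5).astype(int)],True,col,1)
w=np.zeros((480,a.shape[1]+b.shape[1],3),np.uint8); w[:a.shape[0],:a.shape[1]]=a; w[:b.shape[0],a.shape[1]:]=b
cv2.imwrite("pics/c1.png",cv2.resize(w,(800,int(480*800/w.shape[1]))))
E
```

```text
[ 0.65378035 -0.03386363  0.40413354] -0.24129373304507917
```

View pics/c1.png

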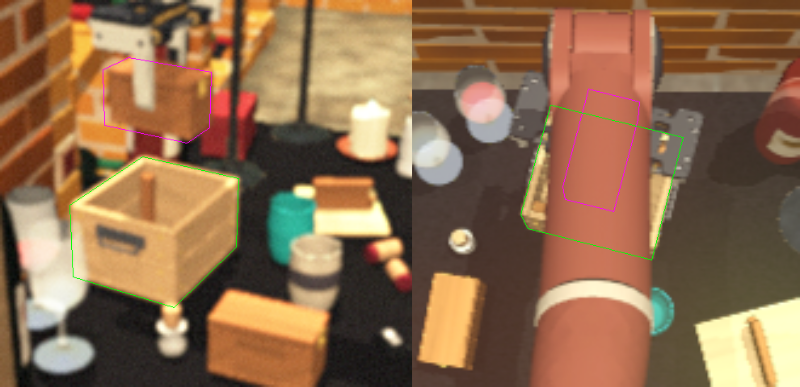

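The carried box and crate outlines agree with both pictures. Lowering in stages.

```bash
python3 -m pendant '{"dp":[[0,0,3],[0,0,4],[0,0,3],[0,0,3],[0,0,1.5],[0,0,0.6],[0,0,0],[0,0,0]],"spin":[0,0,0,0,0,0,0,0]}' && python3 go.py .6546 -.0334 .057 -.2383
```

```text
time: 13.9
ee_pos: [0.6546, -0.0328, 0.2551]
ee_rot: [0.119, 0.993, 0.0, 0.001]
force: [0.3, 0.7, -5.3]
finger_gap: 0.0576
finger_force: 40.0
t 13.9 q7 1.32 psi -0.239 spin -0.0 dp after spin [-0.01 -0.06  3.11] tilt [-0.003  0.001 -1.   ] F [ 0.27  0.72 -5.3 ] gap 0.0576
```

```bash
python3 -m pendant '{"dp":[[0,-0.06,0.7],[0,0,0.7],[0,0,0.6],[0,0,0.4],[0,0,0.3],[0,0,0]],"spin":[0,0,0,0,0,0]}' && python3 go.py .6546 -.0334 .057 -.2383
```

```text
time: 14.65
ee_pos: [0.6539, -0.0334, 0.2265]
ee_rot: [0.119, 0.993, -0.0, -0.0]
force: [0.5, 0.5, -6.8]
finger_gap: 0.0577
finger_force: 40.0
t 14.65 q7 1.32 psi -0.239 spin -0.0 dp after spin [-0.07  0.01  0.25] tilt [ 0. -0. -1.] F [ 0.52  0.5  -6.83] gap 0.0577
```

It hangs free below the rail tops. Lowering the last few mm.

```bash
python3 -m pendant '{"dp":[[0,0,0.15],[0,0,0.1],[0,0,0.1],[0,0,0]],"spin":[0,0,0,0]}' && python3 go.py .6546 -.0334 .057 -.2383
```

```text
time: 15.15
ee_pos: [0.6541, -0.0334, 0.2255]
ee_rot: [0.119, 0.993, -0.0, 0.001]
force: [-3.3, -0.6, 5.8]
finger_gap: 0.0579
finger_force: 40.0
t 15.15 q7 1.32 psi -0.239 spin -0.0 dp after spin [-0.05  0.01  0.15] tilt [-0.001  0.    -1.   ] F [-3.29 -0.58  5.8 ] gap 0.0579
```

```bash
python3 -m pendant '{"dp":[[0,0,0],[0,0,0],[0,0,0],[0,0,-1.5],[0,0,-3],[0,0,-4],[0,0,-4],[0,0,0]],"spin":[0,0,0,0,0,0,-0.12,-0.12]}' 7.6 40; python3 go.py .4395 -.2433 .13 .2566
```

```text
time: 16.15
ee_pos: [0.655, -0.0334, 0.3538]
ee_rot: [-0.002, 1.0, -0.0, 0.005]
force: [-0.2, 0.7, -0.3]
finger_gap: 0.0763
finger_force: 0.0
t 16.15 q7 1.53 psi 0.005 spin -0.252 dp after spin [ 26.23 -14.82   5.48] tilt [-0.01  -0.001 -1.   ] F [-0.24  0.7  -0.33] gap 0.0763
```

```bash
python3 -m pendant '{"dp":[[0,0,0],[0,0,0],[4.4,-2.5,0],[4.4,-2.5,0],[4.4,-2.5,0],[4.3,-2.4,1.5],[4.3,-2.4,2],[4.3,-2.4,2],[0,0,0],[0,0,0]],"spin":[-0.126,-0.126,0,0,0,0,0,0,0,0]}' 9.3 40; python3 go.py .4395 -.2433 .034 .2566; python3 - <<'E'
from fit import *
im=snap("top","pics/t2.png"); sd=snap("side","pics/s2.png")
a=cv2.resize(im[120:220,270:370],None,fx=4,fy=4,interpolation=cv2.INTER_CUBIC)[:,:,::-1].copy()
def line(img,n,o,f,p,k,z):
    for h in hulls(n,k,p,z): cv2.polylines(img,[np.round((h+.5-np.array(o))*f-.5).astype(int)],True,(255,0,255),1)
line(a,"top",(270,120),4,[.6560,-.0338,-.2383],"box",.01)
b=cv2.resize(sd[170:270,245:345],None,fx=4,fy=4,interpolation=cv2.INTER_CUBIC)[:,:,::-1].copy()
line(b,"side",(245,170),4,[.6560,-.0338,-.2383],"box",.01)
cv2.imwrite("pics/c2.png",np.hstack([a,b]))
i0=cv2.cvtColor(cv2.imread("pics/top0.png"),cv2.COLOR_BGR2RGB)
for t in(60,80,100,120,150,180):
    p,f=fit(i0,"top","div",(383,240),r=42,thr=t,yaws=[.25]); q,g=fit(i0,"top","crate",(330,176),r=50,thr=t,yaws=[-.24]); print(t,p.round(4),round(f,3),q.round(4),round(g,3))
E
```

```text
time: 17.4
ee_pos: [0.4388, -0.241, 0.2942]
ee_rot: [-0.126, 0.992, -0.0, 0.001]
force: [0.6, 1.1, 1.0]
finger_gap: 0.0929
finger_force: 0.0
t 17.4 q7 2.13 psi 0.253 spin -0.003 dp after spin [ 0.01 -0.23  9.32] tilt [-0.002 -0.001 -1.   ] F [0.62 1.09 0.96] gap 0.0929
60 [ 0.3699 -0.2204  0.2402] 0.248 [ 0.6926 -0.0891 -0.0661] 0.306
80 [ 0.4406 -0.2438  0.2707] 0.922 [ 0.6561 -0.0357 -0.2429] 0.941
100 [ 0.4408 -0.2431  0.2728] 0.959 [ 0.6565 -0.0343 -0.2472] 0.959
120 [ 0.4402 -0.2426  0.2569] 0.977 [ 0.6564 -0.0344 -0.2459] 0.962
150 [ 0.44   -0.2427  0.2622] 0.99 [ 0.657  -0.0343 -0.2475] 0.948
180 [ 0.4401 -0.2424  0.2571] 0.982 [ 0.6585 -0.0345 -0.2383] 0.79
```

View pics/c2.png

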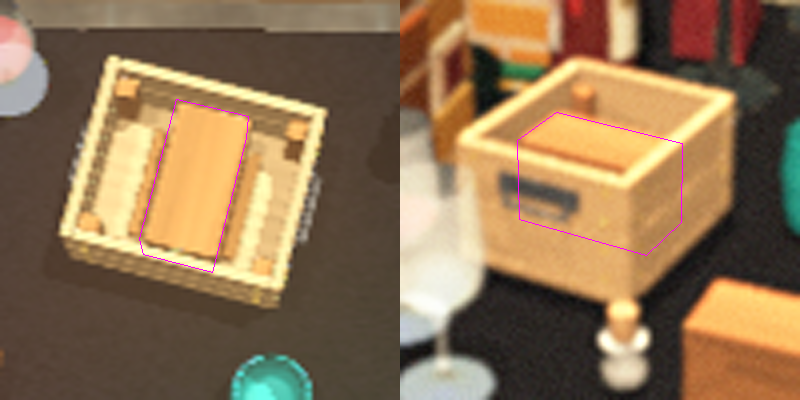

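The box is flush between the rails and its top lies where the fit predicts for the floor level. Now gripping the divider's fin.

```bash
python3 -m pendant '{"dp":[[-0.08,-0.17,3],[0,0,3],[0,0,2],[0,0,1.3],[0,0,0]],"spin":[-0.005,0,0,0,0]}' 5 && python3 -m pendant '{"dp":[[0,0,0],[0,0,0],[0,0,0],[0,0,0],[0,0,0],[0,0,-0.5],[0,0,-1],[0,0,-0.5],[0,0,0],[0,0,0]],"spin":[0,0,0,0,0,0,0,0,0,0]}' 0 25; python3 go.py .6566 -.0343 .3 -.246;  python3 go.py .4401 -.2426 .034 .258
```

```text
time: 18.12
ee_pos: [0.4398, -0.2419, 0.1999]
ee_rot: [-0.13, 0.992, 0.0, -0.0]
force: [0.2, -0.6, 0.2]
finger_gap: 0.0509
finger_force: 0.0
time: 19.38
ee_pos: [0.4392, -0.2425, 0.2202]
ee_rot: [-0.129, 0.992, 0.0, -0.0]
force: [-0.3, -0.3, -0.6]
finger_gap: 0.0118
finger_force: 25.0
t 19.38 q7 2.1 psi 0.258 spin 0.504 dp after spin [-16.01  25.49 -24.68] tilt [ 0.  0. -1.] F [-0.26 -0.28 -0.56] gap 0.0118
t 19.38 q7 2.1 psi 0.258 spin 0.0 dp after spin [-0.09 -0.03  1.92] tilt [ 0.  0. -1.] F [-0.26 -0.28 -0.56] gap 0.0118
```

```bash
python3 -m pendant '{"dp":[[0,0,-2.5],[0,0,-3.5],[0,0,-3.5],[0,0,-2],[0,0,0],[-2.6,4.2,0],[-2.6,4.2,0],[-2.7,4.3,0],[-2.7,4.3,0],[-2.6,4.2,0],[-2.6,4.2,0],[0,0,0]],"spin":[0,0,0.168,0.168,0.168,0,0,0,0,0,0,0]}' && python3 -m pendant '{"dp":[[0,0,0],[0,0,0]],"spin":[0,0]}'; python3 go.py .6566 -.0343 .119 -.246; python3 - <<'E'
from fit import *; from go import state
im=snap("side","pics/s3.png"); s,R,psi=state()
c=s["ee_pos"]-np.array([0,0,.167+.034]); print(c,psi)
a=cv2.resize(im[130:280,220:420],None,fx=4,fy=4,interpolation=cv2.INTER_CUBIC)[:,:,::-1].copy()
for k,p,z,col in(("div",[c[0]+.0009,c[1],psi],c[2],(255,0,255)),("crate",[.6566,-.0343,-.246],0,(0,255,0))):
    for h in hulls("side",k,p,z): cv2.polylines(a,[np.round((h+.5-[220,130])*4-.5).astype(int)],True,col,1)
cv2.imwrite("pics/c3.png",a)
E
```

```text
time: 20.88
ee_pos: [0.656, -0.0289, 0.3339]
ee_rot: [0.119, 0.993, 0.002, -0.0]
force: [-1.5, 0.7, -1.3]
finger_gap: 0.0116
finger_force: 25.0
time: 21.12
ee_pos: [0.6536, -0.0364, 0.335]
ee_rot: [0.124, 0.992, -0.001, -0.001]
force: [-0.6, 0.5, -0.9]
finger_gap: 0.0122
finger_force: 25.0
t 21.12 q7 1.32 psi -0.248 spin -0.002 dp after spin [-0.25  0.28  4.9 ] tilt [ 0.001 -0.002 -1.   ] F [-0.64  0.53 -0.95] gap 0.0122
[ 0.65363787 -0.03629599  0.13419915] -0.24820811269204507
```

View pics/c3.png

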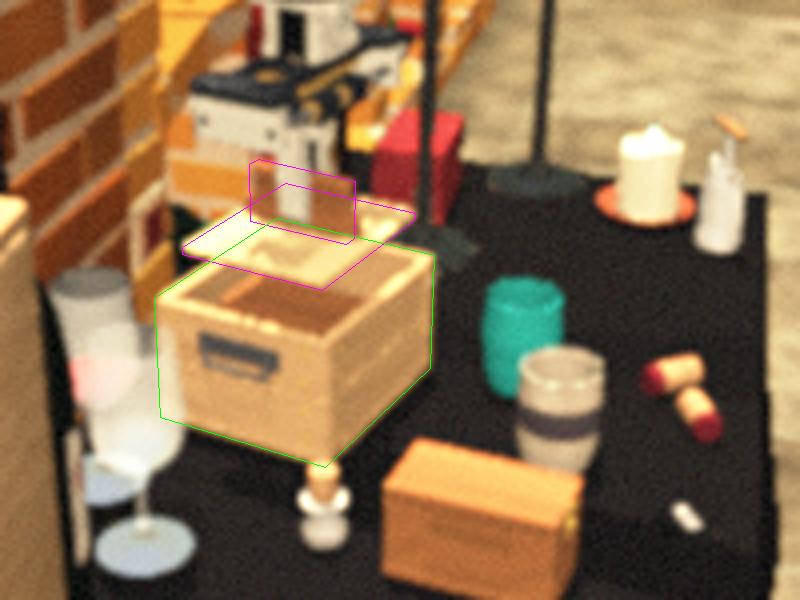

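```bash
python3 -m pendant '{"dp":[[-0.1,0.1,1],[0,0,1],[0,0,0.4],[0,0,0],[0,0,0]],"spin":[0,0,0,0,0]}'; python3 go.py .6557 -.0341 .119 -.246
```

```text
time: 21.8
ee_pos: [0.6557, -0.0338, 0.3115]
ee_rot: [0.123, 0.992, 0.0, 0.0]
force: [0.0, -0.2, -1.1]
finger_gap: 0.0116
finger_force: 25.0
t 21.8 q7 1.32 psi -0.246 spin 0.0 dp after spin [-0.01 -0.03  2.55] tilt [-0.001  0.    -1.   ] F [ 0.01 -0.2  -1.14] gap 0.0116
```

```bash
python3 -m pendant '{"dp":[[0,0,0.7],[0,0,0.7],[0,0,0.5],[0,0,0.3],[0,0,0],[0,0,0]],"spin":[0,0,0,0,0,0]}'; python3 go.py .6557 -.0341 .119 -.246;  python3 -m pendant '{"dp":[[0,0,0.15],[0,0,0.15],[0,0,0.1],[0,0,0],[0,0,0]],"spin":[0,0,0,0,0]}'; python3 go.py .6557 -.0341 .119 -.246
```

```text
time: 22.55
ee_pos: [0.6556, -0.0339, 0.2895]
ee_rot: [0.123, 0.992, -0.0, 0.0]
force: [1.0, -0.4, -0.9]
finger_gap: 0.0118
finger_force: 25.0
t 22.55 q7 1.32 psi -0.246 spin 0.0 dp after spin [-0.01 -0.02  0.35] tilt [-0.  0. -1.] F [ 1.02 -0.36 -0.87] gap 0.0118
time: 23.18
ee_pos: [0.6555, -0.0339, 0.2856]
ee_rot: [0.123, 0.992, -0.0, 0.0]
force: [-1.1, -0.3, 1.3]
finger_gap: 0.0118
finger_force: 25.0
t 23.18 q7 1.32 psi -0.246 spin 0.0 dp after spin [-0.02 -0.02 -0.04] tilt [-0. -0. -1.] F [-1.06 -0.34  1.3 ] gap 0.0118
```

Contact at the post height. Releasing, rising and turning for the beaker.

```bash
python3 -m pendant '{"dp":[[0,0,0],[0,0,0],[0,0,-1],[0,0,-3.5],[0,0,-3.5],[0,0,0],[0,0,0],[0,0,0],[0,0,0],[0,0,0],[0,0,0],[0,0,0]],"spin":[0,0,0,0,0,0.175,0.175,0.175,0.175,0.175,0.175,0.175]}' 4 25; python3 go.py .4463 .0125 .14 -1.817; python3 - <<'E'
from fit import *
i0=cv2.cvtColor(cv2.imread("pics/top0.png"),cv2.COLOR_BGR2RGB)
for t in(80,100,120,140):
    p,f=fit(i0,"top","beaker",(303,232),r=25,thr=t,yaws=[0]); print(t,p.round(4),round(f,3))
E
```

```text
time: 24.68
ee_pos: [0.6556, -0.0337, 0.3661]
ee_rot: [0.673, 0.74, 0.0, 0.0]
force: [0.1, -0.4, -0.1]
finger_gap: 0.0398
finger_force: 0.0
t 24.68 q7 0.3 psi -1.476 spin 0.341 dp after spin [ -0.63 -21.43   5.89] tilt [ 0.     0.001 -1.   ] F [ 0.12 -0.42 -0.11] gap 0.0398
80 [0.4463 0.0125 0.0926] 0.961
100 [0.4468 0.0125 0.0926] 0.937
120 [0.4469 0.0121 0.1012] 0.901
140 [0.4463 0.0128 0.0842] 0.859
```

```bash
python3 -m pendant '{"dp":[[0,0,0],[0,0,0],[-0.1,-4.3,0],[-0.1,-4.3,0],[-0.1,-4.3,1],[-0.1,-4.3,2],[-0.2,-4.2,2.8],[0,0,0],[0,0,0]],"spin":[0.17,0.17,0,0,0,0,0,0,0]}' 9.3 20; python3 go.py .4465 .0125 .05 -1.817; python3 - <<'E'
from fit import *
sd=snap("side","pics/s4.png"); im=snap("top","pics/t4.png")
a=cv2.resize(im[120:220,270:370],None,fx=4,fy=4,interpolation=cv2.INTER_CUBIC)[:,:,::-1].copy()
b=cv2.resize(sd[170:270,245:345],None,fx=4,fy=4,interpolation=cv2.INTER_CUBIC)[:,:,::-1].copy()
for img,n,o in((a,"top",(270,120)),(b,"side",(245,170))):
    for h in hulls(n,"div",[.6566,-.0343,-.246],.085): cv2.polylines(img,[np.round((h+.5-np.array(o))*4-.5).astype(int)],True,(255,0,255),1)
cv2.imwrite("pics/c4.png",np.hstack([a,b]))
E
```

```text
time: 25.8
ee_pos: [0.4475, 0.0111, 0.3082]
ee_rot: [0.787, 0.618, 0.001, 0.001]
force: [0.3, -0.3, 0.1]
finger_gap: 0.0931
finger_force: 0.0
t 25.8 q7 0.01 psi -1.81 spin 0.007 dp after spin [ 0.1  -0.16  9.12] tilt [ 0.001  0.003 -1.   ] F [ 0.25 -0.3   0.12] gap 0.0931
```

View pics/c4.png

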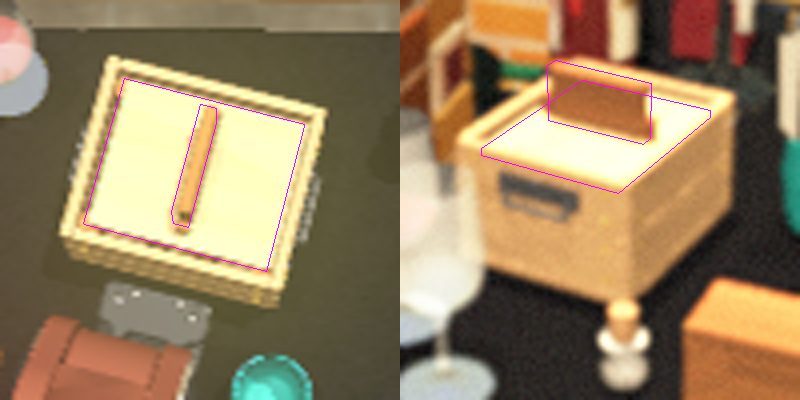

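The divider lies level on the posts with a gap all round. Gripping the beaker.

```bash
python3 -m pendant '{"dp":[[0.1,-0.1,3],[0,0,3],[0,0,2],[0,0,1.1],[0,0,0]],"spin":[0.007,0,0,0,0]}' && python3 -m pendant '{"dp":[[0,0,0],[0,0,0],[0,0,0],[0,0,0],[0,0,-0.5],[0,0,-1],[0,0,-0.5],[0,0,0]],"spin":[0,0,0,0,0,0,0,0]}' 0 20; python3 go.py .667 .0074 .145 -1.817;
```

```text
time: 26.52
ee_pos: [0.4462, 0.0121, 0.2161]
ee_rot: [0.789, 0.614, 0.0, 0.0]
force: [-0.2, 1.0, 1.4]
finger_gap: 0.0932
finger_force: 0.0
time: 27.52
ee_pos: [0.4456, 0.0124, 0.2368]
ee_rot: [0.789, 0.615, 0.0, 0.0]
force: [-0.1, -0.0, -2.6]
finger_gap: 0.0603
finger_force: 20.0
t 27.52 q7 0.09 psi -1.818 spin -0.001 dp after spin [ 4.91 21.6  -7.5 ] tilt [ 0.     0.001 -1.   ] F [-0.11 -0.05 -2.58] gap 0.0603
```

Gap is 60.3 mm against 62, so I'll check the grasp from above once it is lifted.

```bash
python3 -m pendant '{"dp":[[0,0,-2],[0,0,-3.5],[0,0,-3.5],[0,0,-1.5],[0,0,0],[0,0,0]],"spin":[0,0,0,0,0,0]}'; python3 - <<'E'
from fit import *; from go import state
im=snap("side","pics/s5.png"); tp=snap("top","pics/t5.png"); s,R,psi=state(); c=s["ee_pos"]-np.array([0,0,.167+.049]); print(c,s["finger_gap"],s["force"],s["torque"])
print([(np.round(d["bbox"],1).tolist(),round(d["score"],2)) for n in("side","top") for d in nets.find_in(n,"beaker_mid")])
a=cv2.resize(im[150:290,300:420],None,fx=4,fy=4,interpolation=cv2.INTER_CUBIC)[:,:,::-1].copy()
b=cv2.resize(tp[170:290,255:335],None,fx=4,fy=4,interpolation=cv2.INTER_CUBIC)[:,:,::-1].copy()
for img,n,o in((a,"side",(300,150)),(b,"top",(255,170))):
    for h in hulls(n,"beaker",[c[0],c[1],0],c[2]): cv2.polylines(img,[np.round((h+.5-np.array(o))*4-.5).astype(int)],True,(255,0,255),1); print(n,h.reshape(-1,2).min(0),h.reshape(-1,2).max(0))
w=np.zeros((560,800,3),np.uint8); w[:,:480]=a; w[:480,480:]=b; cv2.imwrite("pics/c5.png",w)
E
```

```text
time: 28.28
ee_pos: [0.445, 0.0125, 0.3405]
ee_rot: [0.789, 0.615, -0.001, -0.001]
force: [0.7, -0.4, -2.3]
finger_gap: 0.06
finger_force: 20.0
[0.44511797 0.01240435 0.12428712] 0.060097659948541125 [ 0.92800143 -0.3779827  -1.74462016] [-0.07875792  0.08421841 -0.02992486]
[([351.4, 178.2, 373.8, 211.3], 0.63), ([342.3, 203.3, 358.6, 225.9], 0.55), ([331.5, 208.4, 347.0, 227.9], 0.74)]
side [351.0163 195.5372] [373.29803 211.37682]
side [351.0163  176.76378] [375.16562 205.2178 ]
top [289.9638  219.93239] [311.63968 241.64938]
top [288.29782 218.07965] [311.63968 241.64938]
```

View pics/c5.png

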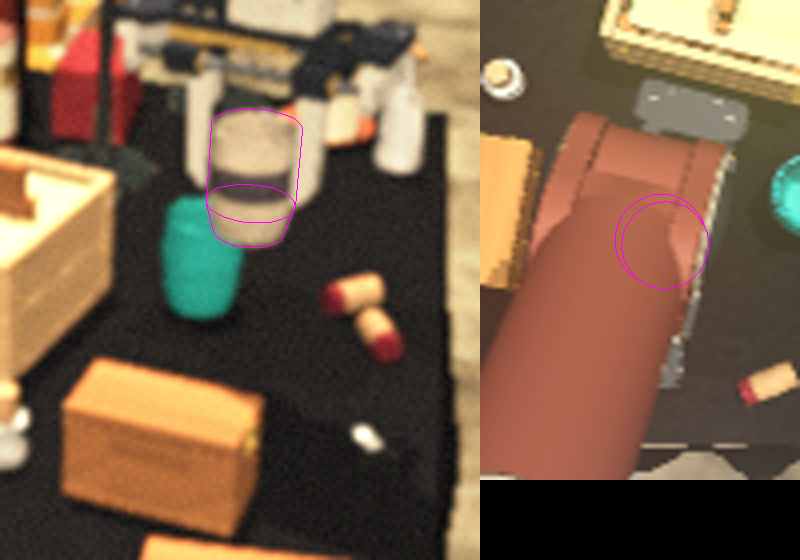

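The beaker is upright in the grip and within 1 px of the model. Carrying it sideways first so it clears the fin, then over the board.

```bash
python3 -m pendant '{"dp":[[2.5,2.5,0],[2.4,4,0],[0,4,0],[0,4,0],[0,4,0],[0,3.1,0],[0,0,0],[0,0,0]],"spin":[0,0,0,0,0,0,0,0]}'; python3 go.py .667 .0074 .14 -1.817
```

```text
time: 29.48
ee_pos: [0.6663, 0.0072, 0.3401]
ee_rot: [0.789, 0.615, -0.001, -0.001]
force: [-0.3, 0.9, -1.5]
finger_gap: 0.0601
finger_force: 20.0
t 29.48 q7 -0.03 psi -1.818 spin -0.001 dp after spin [0.04 0.08 3.31] tilt [-0.    -0.003 -1.   ] F [-0.29  0.87 -1.47] gap 0.0601
```

```bash
python3 -m pendant '{"dp":[[0,0.1,1],[0,0,1],[0,0,0.6],[0,0,0.3],[0,0,0],[0,0,0]],"spin":[0,0,0,0,0,0]}'; python3 -m pendant '{"dp":[[0,0,0.15],[0,0,0.15],[0,0,0.1],[0,0,0.05],[0,0,0]],"spin":[0,0,0,0,0]}'; python3 go.py .667 .0074 .14 -1.817
```

```text
time: 30.22
ee_pos: [0.668, 0.0068, 0.3126]
ee_rot: [0.789, 0.615, 0.0, 0.0]
force: [0.1, 0.6, -1.9]
finger_gap: 0.0601
finger_force: 20.0
time: 30.85
ee_pos: [0.6679, 0.0068, 0.3078]
ee_rot: [0.789, 0.615, 0.0, 0.0]
force: [-0.0, 1.1, -2.7]
finger_gap: 0.0597
finger_force: 20.0
t 30.85 q7 -0.02 psi -1.818 spin -0.001 dp after spin [ 0.04 -0.1   0.08] tilt [-0.  0. -1.] F [-0.    1.1  -2.73] gap 0.0597
```

Still hanging; 1–2 mm to go.

```bash
python3 -m pendant '{"dp":[[0,0,0.08],[0,0,0.07],[0,0,0],[0,0,0]],"spin":[0,0,0,0]}'; python3 go.py .667 .0074 .14 -1.817
```

```text
time: 31.35
ee_pos: [0.6678, 0.0068, 0.3076]
ee_rot: [0.789, 0.615, 0.0, 0.0]
force: [-2.1, 0.4, 4.1]
finger_gap: 0.0602
finger_force: 20.0
t 31.35 q7 -0.02 psi -1.818 spin -0.001 dp after spin [ 0.04 -0.1   0.06] tilt [ 0.001  0.001 -1.   ] F [-2.08  0.41  4.13] gap 0.0602
```

Contact. Releasing, rising and backing off to look.

```bash
python3 -m pendant '{"dp":[[0,0,0],[0,0,0],[0,0,0],[0,0,-1.5],[0,0,-4],[0,0,-5],[0,-5,0],[0,-5,0],[0,-5,0],[0,-5,0],[0,0,0],[0,0,0]],"spin":[0,0,0,0,0,0,0,0,0,0,0,0]}' 8 20; python3 - <<'E'
from fit import *
sd=snap("side","pics/s6.png"); im=snap("top","pics/t6.png")
a=cv2.resize(im[110:220,240:380],None,fx=3,fy=3,interpolation=cv2.INTER_CUBIC)[:,:,::-1].copy()
b=cv2.resize(sd[140:330,225:400],None,fx=2,fy=2,interpolation=cv2.INTER_CUBIC)[:,:,::-1].copy()
for img,n,o,f in((a,"top",(240,110),3),(b,"side",(225,140),2)):
    for h in hulls(n,"beaker",[.6675,.007,0],.091): cv2.polylines(img,[np.round((h+.5-np.array(o))*f-.5).astype(int)],True,(255,0,255),1)
w=np.zeros((380,770,3),np.uint8); w[:330,:420]=a; w[:,420:]=b; cv2.imwrite("pics/c6.png",w)
E
```

```text
time: 32.85
ee_pos: [0.4748, 0.0556, 0.4125]
ee_rot: [0.789, 0.615, 0.001, 0.001]
force: [1.2, -0.0, 0.7]
finger_gap: 0.08
finger_force: 0.0
```

View pics/c6.png

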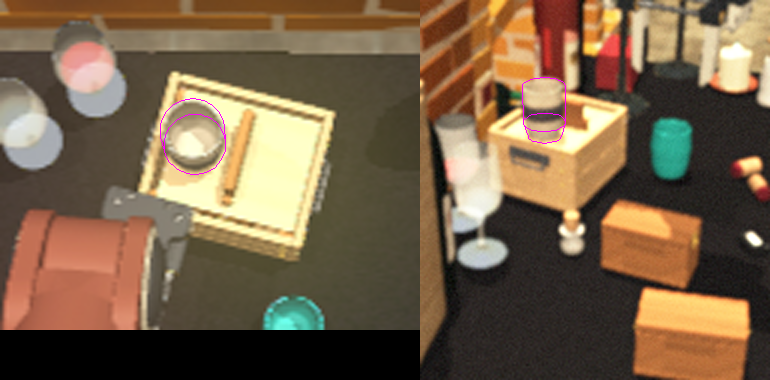

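The beaker stands upright beside the fin, the board is level, and both empty boxes and the bystanders are in place.

```bash
python3 -c "
from bench import order; print(order.hand_in())"
```

```text
the job is handed in; nothing more can be done
None
```

The kit is packed and handed in at about 33 s: the loaded box (6.7 N when lifted) is seated between the rails, the divider is level on the posts, and the beaker stands upright beside the fin.

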